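# Set the sweet portion selector four clicks from its stop and lock it

### The job

Set the portion selector on the packing bench: by the red post, turn its turret clockwise (seen from above) until the arm rests surely but gently against the rubber stop pad, then turn it back the other way exactly four clicks, letting it settle in every click and never going past the fourth. Then press the yellow lock pin fully down, let go of everything, and leave the sweets and other things around it where they are.

Things in the scene. Friction and masses are not known exactly. Their poses are not given: they have to be found in the camera images.
- selector: The portion selector, fixed on the table: grey square base plate 240 x 240 x 20 mm, turret on top. Origin: centre of the plate's underside, on the turret's upright axis. Angles about z from its x axis, anticlockwise from above: blue lock bracket (58 mm tall) at 0 degrees, stop near 100, dark detent housing (46 mm tall) at 300.
- turret (a joint): Turret angle, rad, growing anticlockwise from above. Clicks every 30 degrees, at 0, 0.524, 1.047, 1.571, 2.094. Starts in the click at 0.524, 1.047 or 1.571. The four clicks are counted from 0, the last click before the stop. Leaving a click takes about 4 N at the post; this fades half-way, from where the turret springs into the next one. Never let it go past 2.36 (half a click beyond the fourth).
- hub (a point): Point on the turret's axis, on top of its black hub, 60 mm above the table. The turret: white disc with dark apertures on a scalloped aluminium wheel of 75 mm radius; a steel arm 16 mm wide, 48 to 58 mm above the table, reaches out to 92 mm radius and carries the red post. The arm points to 120 degrees in the selector's frame plus the turret angle.
- post_mid (a point): Centre of the red upright post on the turret's arm: 18 mm across, from 58 to 118 mm above the table, this point at 88 mm, 75 mm from the turret's axis. Within 60 mm of its path nothing is higher than 62 mm.
- stop: Adjustable stop: yellow pillar 22 x 16 mm, top 62 mm above the table. Origin on the turret's axis; its x axis is turned from the selector's by its setting, up to 0.05 rad either way. Its sprung rubber pad (1 mm per 12 N) faces the arm and meets it 85 mm from the axis.
- pad (a point): Centre of the black rubber pad (14 mm ball) on the stop, 53 mm above the table. It meets the arm a little clockwise of the click at 0, 0.03 to 0.13 rad by its setting. Press the arm on it with 3 to 14 N for 0.3 s or more, never above 14 N: pushing the post at 8 to 18 N does this (the detent takes about 4 N), 11 N is best.
- lock (a joint): How far the yellow lock pin is pressed down, in m: 0 raised, 0.014 fully down. It moves stiffly (about 4 N, a little more when fast) and stays where it is left. It goes in only when the turret stands in a click; pressed early it blocks the turret.
- lock_top (a point): Centre of the top face of the yellow lock pin's head, 26 mm across, on the selector's +x side 75 mm from the axis; 82 mm above the table when raised, 68 mm when down. After four clicks the orange-ringed aperture stands next to it.
- sweet0: Bystander: wrapped sweet 50 x 18 x 14 mm beside the selector. Origin under its centre.
- sweet1: Bystander: wrapped sweet 50 x 18 x 14 mm beside the selector. Origin under its centre.
- sweet2: Bystander: wrapped sweet 50 x 18 x 14 mm beside the selector. Origin under its centre.
- jar: Bystander: closed jar 72 mm across, 100 mm tall. Origin under its centre.
- tape: Bystander: yellow roll 90 mm across, 24 mm tall. Origin under its centre.
- bowl: Bystander: white bowl 120 mm across, 50 mm tall. Origin under its centre.
- scoop: Bystander: spoon 180 mm long lying on the table. Origin near its middle.

How it is judged (in metres and radians):
On the way, in this order (a step that is already met when the one before it is completed fails the run):
1. the turret's arm is pressed against the stop pad with more than 3 N for 0.3 s (contact force between turret and stop above 3 N), for 0.3 s.
2. the turret rests in click 1 from the notch at 0 (within 0.09 rad) for 0.2 s (value of joint turret between 0.433599 and 0.613599 rad and velocity of joint turret between -0.25 and 0.25 rad/s), for 0.2 s.
3. the turret rests in click 2 from the notch at 0 (within 0.09 rad) for 0.2 s (value of joint turret between 0.957198 and 1.1372 rad and velocity of joint turret between -0.25 and 0.25 rad/s), for 0.2 s.
4. the turret rests in click 3 from the notch at 0 (within 0.09 rad) for 0.2 s (value of joint turret between 1.4808 and 1.6608 rad and velocity of joint turret between -0.25 and 0.25 rad/s), for 0.2 s.
5. the turret rests in click 4 from the notch at 0 (within 0.09 rad) for 0.2 s (value of joint turret between 2.0044 and 2.1844 rad and velocity of joint turret between -0.25 and 0.25 rad/s), for 0.2 s.
6. the lock pin is down at least 12.5 mm (value of joint lock above 0.0125 m), for 0.1 s.
At the end, for the whole second after the job is handed in: the turret is at rest in the fourth click (2.094 rad within 0.09) and the lock pin is down at least 12.5 mm of its 14 (all of step 5 and value of joint lock above 0.0125 m); the robot touches nothing.
It fails at once if the stop is pressed with more than 14 N (contact force between turret and stop above 14 N).
It fails at once if the turret is turned past the fourth click (more than half a click beyond it) (value of joint turret above 2.36 rad).
It fails at once if a bystander is shifted by more than 30 mm (distance of any of sweet0, sweet1, sweet2, jar, tape, bowl, scoop from where it was at the start of the episode above 0.03 m).
It also fails if it takes over 72 s, if anything falls off the work surface, if the arm or the gripper's body presses on something with over 40 N, if the wrist force passes 120 N, or if a joint passes its speed limit or range.

### The arm

A 6-joint arm with a two-finger parallel gripper is mounted at the origin on the work surface. World frame = base frame: x ahead of the robot, y to its left, z up, the work surface at z = 0. Lengths are in m, angles in degrees, forces in N, time in s.
With the tool pointing down it reaches from about 0.225 to 0.725 m from the base axis. Payload 3.1 kg.
Tool frame: the origin (TCP) lies at the very end of the fingers, on their centre line; the grasp point (between the pads) lies 19 mm behind it; z points along the fingers, y is the direction in which the jaws open and shut (so a half turn about z gives the same grasp; the last joint's range is limited). The gripper opens to 85 mm and grips with 20 to 120 N. Pads are 22 mm wide; open, the fingers measure 114 mm over their backs; the gripper's body (76 mm by 85 mm) begins 54 mm behind the grasp point. The pads swing forward as they close: fully open they stand 13 mm farther back than shut.
Start: joints at [67.62, 2.75, 5.684, 92.934, 0, 82.678], TCP at [0.136, 0.507, 0.208] pointing down, gripper open.
Joint ranges: [-166.93, 166.93], [-56.73, 111.36], [-69.38, 81.34], [-121.58, 131.49], [-85.45, 84.26], [-180, 180]. Speed limits (degrees/s): [159.86, 159.86, 180, 180, 180, 180].

### API

Orientations are given as a 3x3 rotation matrix whose columns are the frame's x, y, z axes.
In Python, from bench import env gives the robot as it stands.
- The arm moves only by the shell command python3 -m handwheel 'ROWS' [OPENING]. ROWS is JSON, one flat list of numbers, 6 for each row, row after row: the shift along the tool's x, y, z in m, then the turn, a rotation vector about the tool's x, y, z in degrees. In form: [dx, dy, dz, wx, wy, wz, dx, dy, dz, wx, wy, wz, ...]. A call has 1 to 12 rows; each row is the pose to reach, as a shift and turn from the pose commanded when the call began, along the tool's axes at that moment; what a row does not reach only later rows make up. A row lasts 1/8 s, in which the tool goes at most 62.5 mm and 10.7 degrees, less where a joint would pass 70% of its speed; a pose out of reach is approached as far as the arm can. A call with a gripper value outside its range is refused whole. OPENING is the finger opening in m, from 0 to 0.0854, set as the call begins (- or left out, the last holds). The fingers move at their own pace and stop on an object; the grip force is fixed at half the most. Time passes only in rows, so rows that repeat a pose let the fingers close. It gives the time, the measured TCP pose, the force and the opening at its end, in the units of the state.
- env.observe(): the state, without advancing time (a new reading comes with each control period).
- env.get_image(name): name is "side" or "top" or "wrist"; returns the picture (420x560x3 uint8, red, green, blue); there is no depth.
- env.camera_params(name): a dict with "vertical_fov" (degrees; the focal length in pixels is half the picture's height over the tangent of half this angle, whatever the lens; pixels are square), "cx", "cy" (the principal point, pixels), "distortion" ([k1, k2, p1, p2, k3] as OpenCV has them; the pictures are not rectified), "R" (3x3) and "t" (3): a world point X has camera coordinates R X + t; the wrist camera has in their place "hand_eye" (4x4, takes a point from camera to tool coordinates, whose origin is the TCP and whose axes are the flange's). Camera axes: x right, y down, z forward; pixel columns grow to the right and rows downward; lengths in m; the calibration is good to about 2 mm. A picture is of the moment at which its call begins: read the wrist's pose just before it. camera_params takes no time and is no camera call.
- env.finish_job(): hands the job in, once; it reports no verdict.
The state is a dict: "time_s": time; "joint_pos": joint angles; "qvel": joint speeds; "joint_torque": joint torques, N m; "ee_pos": TCP position; "tool_rot": TCP orientation; "contact_force": force on the tool from outside, world axes, zero at the start; "torque": the same for the moment, N m; "gripper_width": opening from 0.0 (shut) to 1.0 (fully open).
Only numpy, scipy, OpenCV 4.12 (cv2) and the standard library are available. Lean on these libraries where they do the work, as an engineer would, in place of code of your own. Each camera call takes 0.05 s, during which the arm holds its last target.

## Working session

There is one attempt and no reset: what is moved stays moved. The work goes in short steps, Python scripts to look and compute and a shell command to move; the robot and the scene stay as the last step left them, time stands still between calls to the robot, and variables do not carry over. Pictures are saved under pics/ and viewed, and the job is handed in when it is done.

```bash
ls; mkdir -p pics
python3 - <<'E'
from bench import env
import cv2
s=env.observe()
print(s)
for n in("side","top","wrist"):
    im=env.get_image(n); cv2.imwrite(f"pics/{n}0.png",im[:,:,::-1]); print(n,env.camera_params(n))
E
```

```text
pics
{'time_s': 0.0, 'joint_pos': array([6.76224446e+01, 2.79218205e+00, 5.59047161e+00, 9.29315602e+01,
       5.19649055e-04, 8.26747972e+01]), 'qvel': array([ 0.06519622, -0.0852941 ,  0.05553371,  0.07598242,  0.02611174,
        0.04673068]), 'joint_torque': array([-1.01369842e-03, -3.38781703e+01,  3.20013928e+01,  2.02388386e-02,
       -1.90529404e-04,  1.40366311e-06]), 'ee_pos': array([0.13612486, 0.50636446, 0.20631366]), 'tool_rot': array([[-9.65688795e-01,  2.59700506e-01, -8.93917336e-04],
       [ 2.59701865e-01,  9.65686455e-01, -2.14739682e-03],
       [ 3.05563821e-04, -2.30586905e-03, -9.99997295e-01]]), 'contact_force': array([-0.23416421, -0.60528089, -0.33088233]), 'torque': array([-0.01082814, -0.00245772,  0.0038655 ]), 'gripper_width': 0.9990966832762523}
side {'vertical_fov': 42.34972555133692, 'cx': 279.59871287329224, 'cy': 196.45290642262577, 'distortion': array([-0.08330733,  0.        ,  0.        ,  0.        ,  0.        ]), 'R': array([[-0.93074515, -0.36494216,  0.02303675],
       [-0.20212005,  0.46093882, -0.86410815],
       [ 0.30473096, -0.808
[... 279 characters left out ...]
-0.99956457,  0.00579925],
       [-0.98428952,  0.02747763, -0.17441077],
       [ 0.17417548, -0.01075413, -0.98465591]]), 't': array([0.00847092, 0.53510256, 1.2454071 ])}
wrist {'vertical_fov': 67.22906027642921, 'cx': 278.21211793196846, 'cy': 214.30656259924578, 'distortion': array([0.0144928, 0.       , 0.       , 0.       , 0.       ]), 'hand_eye': array([[-1.28745000e-04, -9.48073519e-01, -3.18051233e-01,
         8.25695232e-02],
       [ 9.99999987e-01, -9.26733240e-05, -1.28544932e-04,
        -6.56201262e-04],
       [ 9.23951810e-05, -3.18051245e-01,  9.48073519e-01,
        -1.66455583e-01],
       [ 0.00000000e+00,  0.00000000e+00,  0.00000000e+00,
         1.00000000e+00]])}
```

View pics/side0.png

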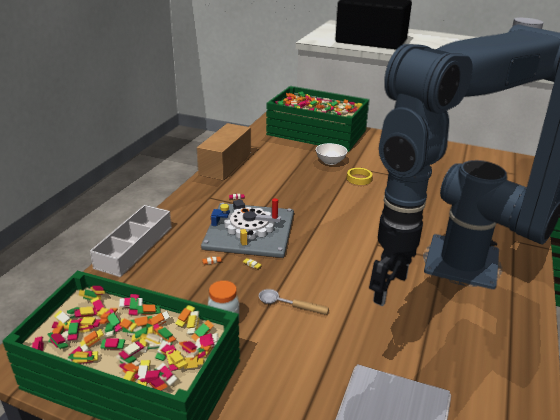

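View pics/top0.png

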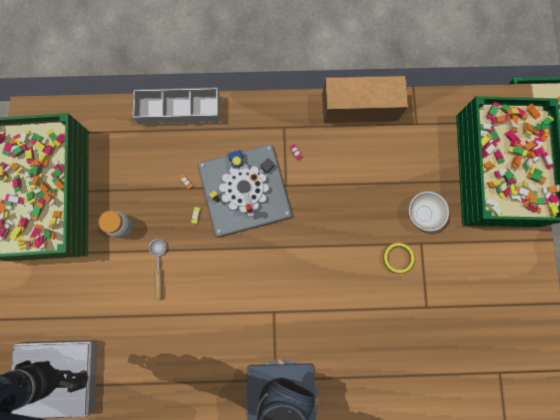

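View pics/wrist0.png

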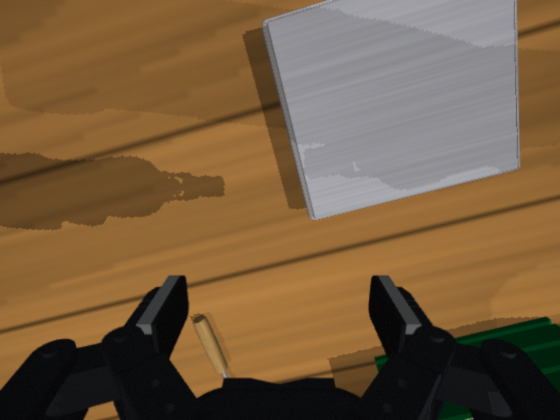

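```bash
cat > h.py <<'E'
import numpy as np,cv2
from bench import env
def ray(n,uv,s=None):
    p=env.camera_params(n); f=210/np.tan(np.radians(p['vertical_fov']/2))
    K=np.array([[f,0,p['cx']],[0,f,p['cy']],[0,0,1]])
    q=cv2.undistortPoints(np.array([[uv]],float),K,np.array(p['distortion']))[0,0]
    d=np.array([q[0],q[1],1.])
    if n=='wrist':
        H=np.array(p['hand_eye']);R=np.array(s['tool_rot'])@H[:3,:3];o=np.array(s['tool_rot'])@H[:3,3]+s['ee_pos']
        return o,R@d
    R=np.array(p['R']);return -R.T@np.array(p['t']),R.T@d
def onz(n,uv,z,s=None):
    o,d=ray(n,uv,s);return o+d*(z-o[2])/d[2]
def proj(n,X,s=None):
    p=env.camera_params(n); f=210/np.tan(np.radians(p['vertical_fov']/2))
    K=np.array([[f,0,p['cx']],[0,f,p['cy']],[0,0,1]])
    if n=='wrist':
        H=np.array(p['hand_eye']);R=np.array(s['tool_rot'])@H[:3,:3];o=np.array(s['tool_rot'])@H[:3,3]+s['ee_pos']
        R=R.T;t=-R@o
    else: R=np.array(p['R']);t=np.array(p['t'])
    return cv2.projectPoints(np.array([X],float),cv2.Rodrigues(R)[0],t,K,np.array(p['distortion']))[0][0,0]
E
python3 - <<'E'
import cv2
a=cv2.imread('pics/top0.png')[130:250,165:325];b=cv2.imread('pics/side0.png')[180:275,190:310]
cv2.imwrite('pics/topz.png',cv2.resize(a,None,fx=5,fy=5,interpolation=cv2.INTER_CUBIC))
cv2.imwrite('pics/sidez.png',cv2.resize(b,None,fx=6,fy=6,interpolation=cv2.INTER_CUBIC))
E
```

```text
(no output)
```

View pics/topz.png

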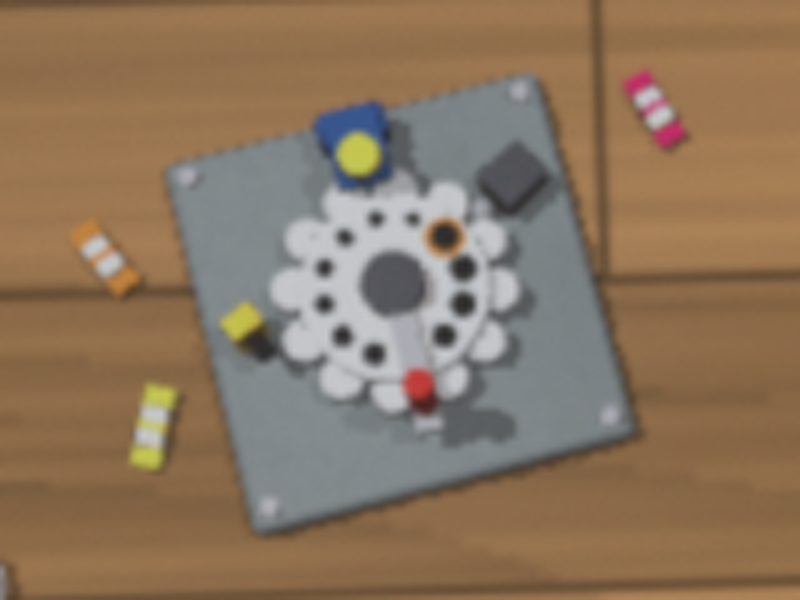

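View pics/sidez.png

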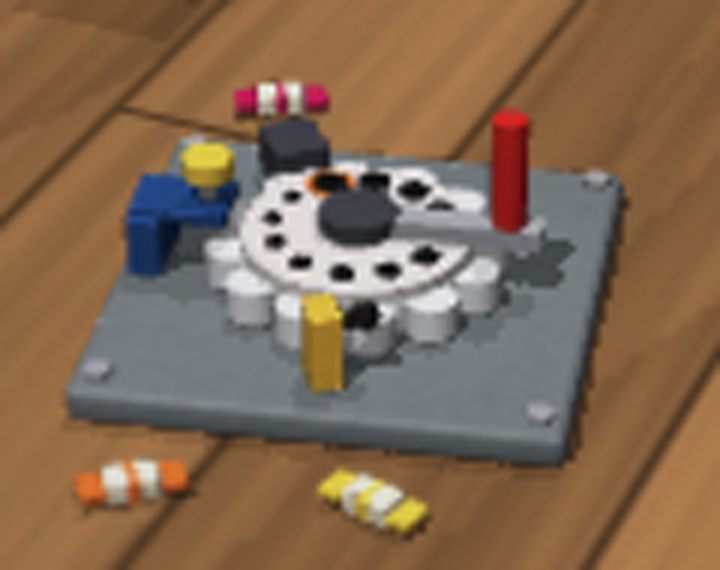

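Run:
```python
from h import *
def T(x,y,z): return onz('top',(165+x/5-.4,130+y/5-.4),z)
c=[T(*p,.02) for p in((165,172),(532,75),(637,433),(258,533))]
print(np.round(c,3)); ctr=np.mean(c,0);print('ctr',ctr)
e=(c[0]+c[1]-c[2]-c[3]);print('yaw1',np.degrees(np.arctan2(e[1],e[0])))
e=(c[1]+c[2]-c[0]-c[3]);print('yaw2',np.degrees(np.arctan2(e[0],-e[1])))
h=T(394,284,.06);print('hub',h);
for nm,p in(('post',(418,382,.118)),('pin',(358,155,.082)),('stop',(241,322,.062)),('dark',(514,177,.046)),('pad',(260,342,.053))):
  X=T(*p);d=X-h;print(nm,X.round(4),np.hypot(*d[:2]).round(4),np.degrees(np.arctan2(d[1],d[0])).round(1))
def S(x,y,z): return onz('side',(190+x/6-.4,180+y/6-.4),z)
for nm,p in(('hub',(356,205,.06)),('post',(511,120,.118)),('pin',(208,157,.082)),('stop',(322,302,.062))):print(nm,S(*p).round(4))
for nm,p in(('sw',(105,260)),('sw',(155,427)),('sw',(655,110))): print(nm,T(*p,.014).round(3))
print('spoon',onz('top',(158,248),.01),'jar',onz('top',(112,221),.1))
```

```text
[[ 0.698  0.237  0.02 ]
 [ 0.754  0.008  0.02 ]
 [ 0.526 -0.05   0.02 ]
 [ 0.472  0.18   0.02 ]]
ctr [0.61257638 0.09381728 0.02      ]
yaw1 14.106273342856346
yaw2 13.613533867393635
hub [0.61329696 0.09341981 0.06      ]
post [0.5424 0.0768 0.118 ] 0.0728 -166.8
pin [0.6867 0.112  0.082 ] 0.0757 14.2
stop [0.5923 0.184  0.062 ] 0.093 103.1
dark [0.6812 0.0207 0.046 ] 0.0995 -47.0
pad [0.5818 0.174  0.053 ] 0.0865 111.3
hub [0.6155 0.0959 0.06  ]
post [0.5407 0.0806 0.118 ]
pin [0.6856 0.1165 0.082 ]
stop [0.5937 0.1832 0.062 ]
sw [0.644 0.274 0.014]
sw [0.539 0.243 0.014]
sw [ 0.732 -0.068  0.014]
spoon [0.44218302 0.35661149 0.01      ] jar [0.51339262 0.4643037  0.1       ]
```

```bash
python3 -m handwheel '[-0.042,-0.026,0,0,0,-2.5,-0.084,-0.052,0,0,0,-5,-0.126,-0.077,0,0,0,-8,-0.168,-0.103,0,0,0,-10,-0.21,-0.129,0,0,0,-13,-0.252,-0.155,0,0,0,-15,-0.294,-0.181,0,0,0,-18,-0.336,-0.206,0,0,0,-20,-0.378,-0.232,0,0,0,-23,-0.42,-0.258,0.01,0,0,-25,-0.462,-0.284,0.02,0,0,-28,-0.503,-0.3095,0.03,0,0,-28.6]' 0.034
python3 -m handwheel '[0,0,0,0,0,0,0,0,0,0,0,0]'
python3 - <<'E'
from h import *
s=env.observe();print(s['ee_pos'],s['tool_rot'],s['contact_force'],s['gripper_width'])
cv2.imwrite('pics/w1.png',env.get_image('wrist')[:,:,::-1])
E
```

```text
time_s: 1.65
ee_pos: [0.5425, 0.076, 0.1768]
tool_rot: [[-0.972, -0.234, -0.0], [-0.234, 0.972, 0.0], [0.0, 0.0, -1.0]]
contact_force: [0.4, 0.5, 0.2]
gripper_width: 0.396
time_s: 1.9
ee_pos: [0.5411, 0.0775, 0.1771]
tool_rot: [[-0.972, -0.234, -0.002], [-0.234, 0.972, 0.0], [0.002, 0.001, -1.0]]
contact_force: [0.4, 0.3, -0.2]
gripper_width: 0.397
[0.54112893 0.07752147 0.17705259] [[-9.72315221e-01 -2.33667082e-01 -1.67498639e-03]
 [-2.33668123e-01  9.72316308e-01  4.52508889e-04]
 [ 1.52288016e-03  8.31372207e-04 -9.99998495e-01]] [ 0.35406705  0.25036862 -0.22830747] 0.3966307046476446
```

View pics/w1.png

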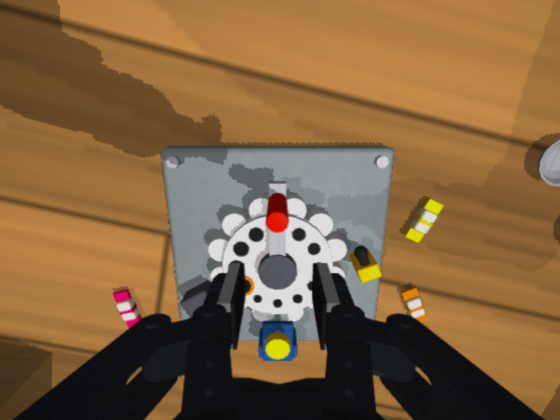

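```bash
python3 - <<'E'
from h import *
s=env.observe()
im=cv2.imread('pics/w1.png')
hsv=cv2.cvtColor(im,cv2.COLOR_BGR2HSV)
yl=cv2.inRange(hsv,(22,120,120),(35,255,255))
n,l,st,c=cv2.connectedComponentsWithStats(yl)
for i in range(1,n):
  if st[i,4]>40: print('y',c[i],st[i])
m=((hsv[...,0]<6)|(hsv[...,0]>174))&(hsv[...,1]>150)&(hsv[...,2]>180)
n,l,st,c=cv2.connectedComponentsWithStats(m.astype('uint8'))
for i in range(1,n):
  if st[i,4]>40: print('r',c[i],st[i])
for nm,uv,z in(('post',(277.5,221),.118),('hub',(277.5,268.5),.06),('pin',(278,347),.082),('p',(162,149),.02),('p',(395,149),.02),('bolt',(173,162),.022),('bolt',(382,162),.022)):
  print(nm,onz('wrist',uv,z,s))
E
python3 - <<'E'
import cv2
a=cv2.imread('pics/w1.png')[140:370,150:410]
cv2.imwrite('pics/w1z.png',cv2.resize(a,None,fx=2.6,fy=2.6,interpolation=cv2.INTER_CUBIC))
E
```

```text
y [433.68316832 206.05445545] [424 198  20  17 202]
y [424.62857143 221.85714286] [417 217  16  11  70]
y [414.17241379 235.16091954] [405 227  20  16 174]
y [369.07594937 272.74367089] [357 263  25  20 316]
y [277.34889435 348.0982801 ] [265 338  25  21 407]
r [276.85588235 221.95588235] [266 212  22  21 340]
post [0.53969093 0.0768726  0.118     ]
hub [0.60924933 0.09350061 0.06      ]
pin [0.68416928 0.1120768  0.082     ]
p [ 0.52615222 -0.04642337  0.02      ]
p [0.47102217 0.18218883 0.02      ]
bolt [ 0.53613468 -0.03339789  0.022     ]
bolt [0.48632113 0.17317131 0.022     ]
```

View pics/w1z.png

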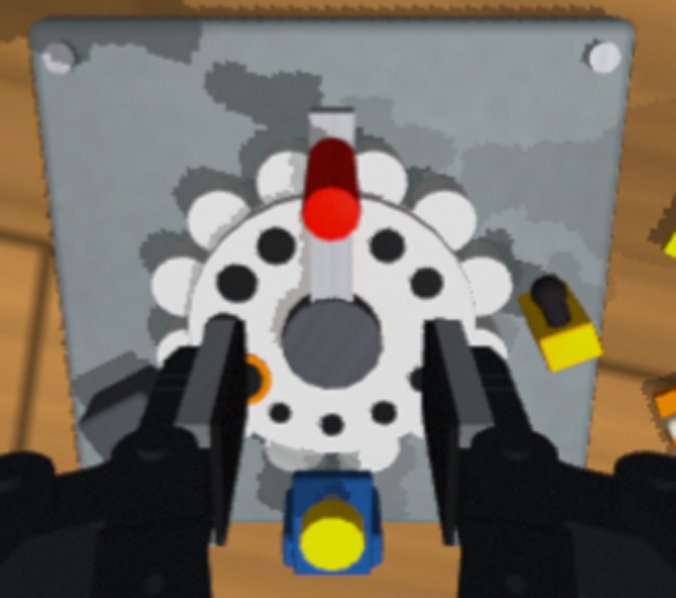

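```bash
python3 -m handwheel '[0,0,0.015,0,0,0,0,0,0.03,0,0,0,0,0,0.045,0,0,0,0,0,0.06,0,0,0,0,0,0.075,0,0,0,0,0,0.09,0,0,0,0,0,0.1,0,0,0,0,0,0.103,0,0,0,0,0,0.103,0,0,0]'
python3 - <<'E'
from h import *
s=env.observe();print(s['ee_pos'],s['contact_force'],s['torque'])
cv2.imwrite('pics/w2.png',env.get_image('wrist')[:,:,::-1])
E
```

```text
time_s: 3.08
ee_pos: [0.5419, 0.0774, 0.0746]
tool_rot: [[-0.972, -0.234, 0.0], [-0.234, 0.972, 0.0], [-0.0, -0.0, -1.0]]
contact_force: [-0.4, 0.4, -0.6]
gripper_width: 0.398
[0.54185392 0.07739582 0.07460393] [-0.4384498   0.39589057 -0.56050364] [-0.04713309  0.0176364   0.0040554 ]
```

View pics/w2.png

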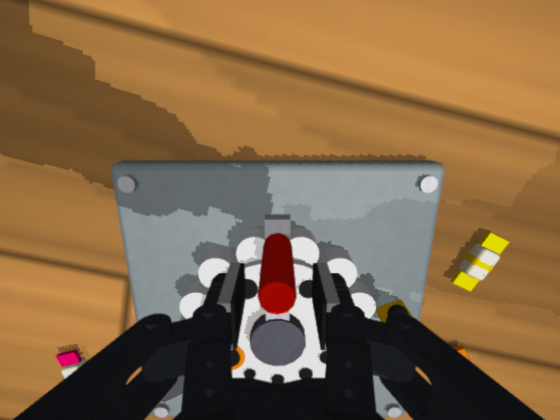

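```bash
python3 -m handwheel '[0,0,0,0,0,0,0,0,0,0,0,0,-0.0002,0.0052,0,0,0,4,-0.0007,0.0104,0,0,0,8,-0.0016,0.0156,0,0,0,12,-0.0029,0.0207,0,0,0,16,-0.0045,0.0257,0,0,0,20,-0.0065,0.0305,0,0,0,24,-0.0082,0.034,0,0,0,27,-0.01,0.0375,0,0,0,30,-0.01,0.0375,0,0,0,30,-0.01,0.0375,0,0,0,30]' 0.023
python3 - <<'E'
from h import *
s=env.observe();print(s['ee_pos'],s['contact_force'],s['torque'])
cv2.imwrite('pics/w3.png',env.get_image('wrist')[:,:,::-1])
cv2.imwrite('pics/t3.png',cv2.resize(env.get_image('top')[130:250,165:325,::-1],None,fx=5,fy=5))
E
```

```text
time_s: 4.62
ee_pos: [0.5427, 0.1161, 0.0746]
tool_rot: [[-0.959, 0.283, 0.0], [0.283, 0.959, -0.0], [-0.0, -0.0, -1.0]]
contact_force: [0.4, -0.2, 0.3]
gripper_width: 0.267
[0.54271115 0.11610511 0.0746245 ] [ 0.42134022 -0.19023206  0.27054417] [ 0.02840611  0.00275491 -0.01159063]
```

View pics/w3.png

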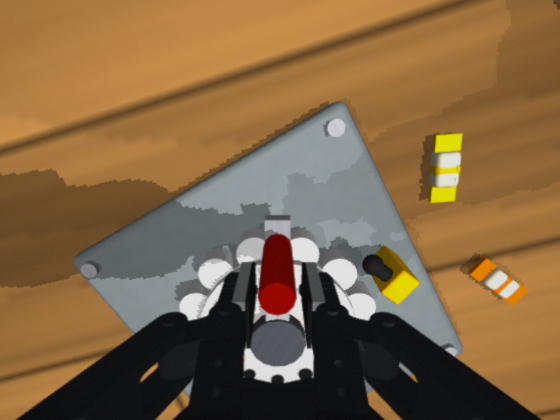

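View pics/t3.png

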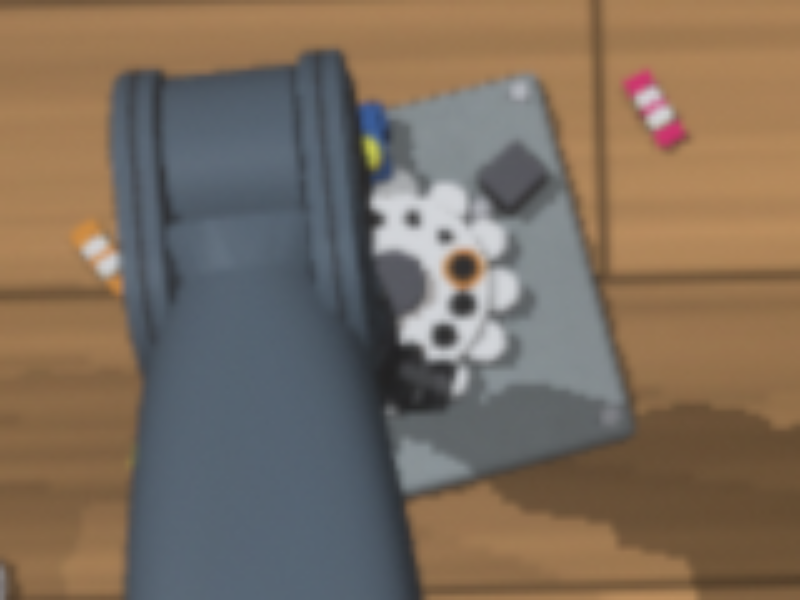

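```bash
python3 -m handwheel '[-0.0001,0.0039,0,0,0,3,-0.0004,0.0078,0,0,0,6,-0.0009,0.0117,0,0,0,9,-0.0016,0.0156,0,0,0,12,-0.0026,0.0194,0,0,0,15,-0.0037,0.0232,0,0,0,18,-0.0045,0.0257,0,0,0,20,-0.0055,0.0281,0,0,0,22,-0.0065,0.0305,0,0,0,24,-0.0076,0.0329,0,0,0,26,-0.0088,0.0352,0,0,0,28,-0.01,0.0375,0,0,0,30]'
python3 -m handwheel '[0,0,0,0,0,0,0,0,0,0,0,0]'
python3 - <<'E'
from h import *
s=env.observe();print(s['ee_pos'],s['contact_force'],s['torque'])
cv2.imwrite('pics/w4.png',env.get_image('wrist')[:,:,::-1])
E
```

```text
time_s: 6.22
ee_pos: [0.5629, 0.1493, 0.0745]
tool_rot: [[-0.688, 0.726, -0.0], [0.726, 0.688, -0.0], [-0.0, -0.0, -1.0]]
contact_force: [-0.2, -0.2, -0.7]
gripper_width: 0.27
time_s: 6.48
ee_pos: [0.5628, 0.1492, 0.0745]
tool_rot: [[-0.689, 0.725, -0.0], [0.725, 0.689, -0.0], [0.0, -0.0, -1.0]]
contact_force: [-0.1, -0.3, -0.2]
gripper_width: 0.271
[0.5627836  0.14919932 0.07449268] [-0.05561989 -0.27945431 -0.17386953] [-0.00082912 -0.01345621  0.00797716]
```

View pics/w4.png

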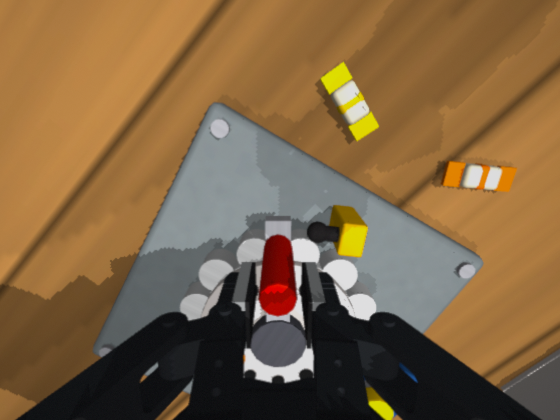

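```bash
python3 -m handwheel '[0,0.001,0,0,0,1,0,0.002,0,0,0,2,0,0.003,0,0,0,3,0,0.004,0,0,0,4,-0.0001,0.005,0,0,0,5,-0.0002,0.006,0,0,0,5,-0.0003,0.007,0,0,0,6,-0.0004,0.008,0,0,0,6,-0.0004,0.008,0,0,0,6]'
python3 - <<'E'
from h import *
s=env.observe();R=np.array(s['tool_rot']);print(s['ee_pos'],R.T@s['contact_force'],s['torque'])
cv2.imwrite('pics/w5.png',cv2.resize(env.get_image('wrist')[180:360,180:400,::-1],None,fx=3,fy=3))
E
```

```text
time_s: 7.65
ee_pos: [0.5684, 0.1541, 0.0745]
tool_rot: [[-0.609, 0.793, -0.001], [0.793, 0.609, -0.001], [0.0, -0.001, -1.0]]
contact_force: [-3.0, -4.4, 2.8]
gripper_width: 0.268
[0.56841415 0.15413276 0.07445265] [-1.65079241 -5.02483704 -2.81451499] [-0.72094934  0.7032709   0.06041625]
```

View pics/w5.png

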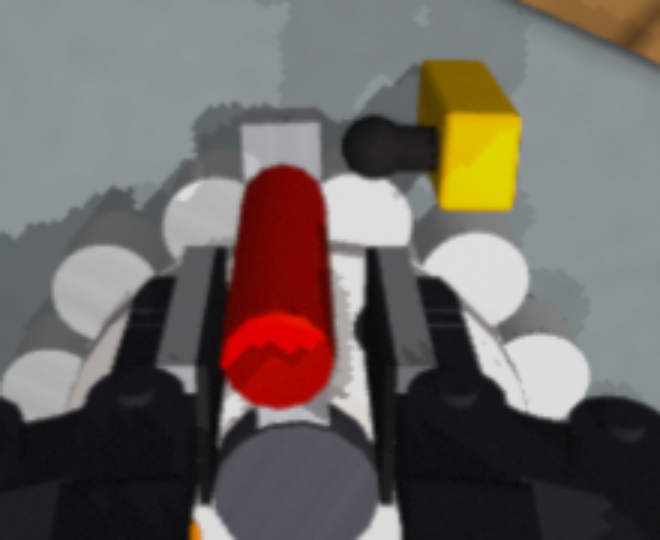

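```bash
python3 -m handwheel '[0,0.0005,0,0,0,0,0,0.001,0,0,0,0.5,0,0.0015,0,0,0,1,0,0.002,0,0,0,1.5,0,0.0025,0,0,0,2,-0.0001,0.003,0,0,0,2,-0.0001,0.003,0,0,0,2]'
python3 - <<'E'
from h import *
s=env.observe();R=np.array(s['tool_rot']);print(s['ee_pos'],R.T@s['contact_force'],s['torque'])
cv2.imwrite('pics/w6.png',cv2.resize(env.get_image('wrist')[180:360,180:400,::-1],None,fx=3,fy=3))
E
```

```text
time_s: 8.57
ee_pos: [0.5715, 0.1566, 0.0745]
tool_rot: [[-0.581, 0.814, 0.0], [0.814, 0.581, 0.001], [0.0, 0.001, -1.0]]
contact_force: [-2.9, -2.0, 2.2]
gripper_width: 0.27
[0.57152369 0.1566239  0.07448884] [ 0.07585048 -3.54550538 -2.15484486] [-0.30056177  0.51385796  0.01424459]
```

View pics/w6.png

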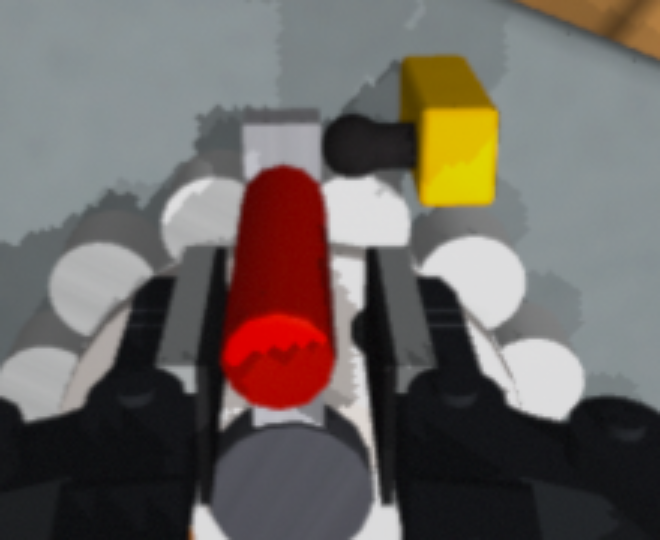

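```bash
python3 -m handwheel '[0,0.0002,0,0,0,0,0,0.0004,0,0,0,0,0,0.0006,0,0,0,0,0,0.0006,0,0,0,0]'
python3 -c "
from h import *
s=env.observe();R=np.array(s['tool_rot']);print(R.T@s['contact_force'],s['torque'])"
```

```text
time_s: 9.12
ee_pos: [0.5717, 0.1567, 0.0745]
tool_rot: [[-0.581, 0.814, -0.0], [0.814, 0.581, 0.0], [0.0, -0.0, -1.0]]
contact_force: [-3.1, -1.3, 2.7]
gripper_width: 0.269
[ 0.69706594 -3.25475117 -2.65800446] [-0.37355575  0.76670424 -0.03947745]
```

```bash
python3 -m handwheel '[0,0.0002,0,0,0,0,0,0.0004,0,0,0,0,0,0.0004,0,0,0,0]'
python3 -c "
from h import *
s=env.observe();R=np.array(s['tool_rot']);print(R.T@s['contact_force'],s['ee_pos'])"
python3 -m handwheel '[0,0.0002,0,0,0,0,0,0.0004,0,0,0,0,0,0.0004,0,0,0,0]'
python3 -c "
from h import *
s=env.observe();R=np.array(s['tool_rot']);print(R.T@s['contact_force'],s['ee_pos'])"
```

```text
time_s: 9.5
ee_pos: [0.5718, 0.1568, 0.0745]
tool_rot: [[-0.581, 0.814, -0.001], [0.814, 0.581, -0.0], [0.0, -0.001, -1.0]]
contact_force: [-5.4, -2.2, 2.6]
gripper_width: 0.271
[ 1.31697781 -5.67882545 -2.61445973] [0.57179456 0.15683156 0.07447988]
time_s: 9.88
ee_pos: [0.5719, 0.1569, 0.0745]
tool_rot: [[-0.581, 0.814, -0.001], [0.814, 0.581, -0.001], [0.0, -0.001, -1.0]]
contact_force: [-5.2, -2.5, 2.8]
gripper_width: 0.27
[ 0.934124   -5.6853116  -2.74743834] [0.5718556  0.15687273 0.07447977]
```

```bash
for i in 1; do python3 -m handwheel '[0,0.0003,0,0,0,0,0,0.0006,0,0,0,0,0,0.0006,0,0,0,0]'
python3 -c "
from h import *
s=env.observe();R=np.array(s['tool_rot']);print(R.T@s['contact_force'],s['ee_pos'])"; done
python3 -m handwheel '[0,0.0003,0,0,0,0,0,0.0003,0,0,0,0]'
python3 -c "
from h import *
s=env.observe();R=np.array(s['tool_rot']);print(R.T@s['contact_force'],s['ee_pos'])"
```

```text
time_s: 10.25
ee_pos: [0.5719, 0.157, 0.0744]
tool_rot: [[-0.581, 0.814, -0.002], [0.814, 0.581, -0.001], [0.0, -0.002, -1.0]]
contact_force: [-5.1, -2.9, 4.5]
gripper_width: 0.265
[ 0.61477734 -5.8003448  -4.49189011] [0.57190398 0.15696079 0.07443196]
time_s: 10.5
ee_pos: [0.5719, 0.157, 0.0744]
tool_rot: [[-0.581, 0.814, -0.003], [0.814, 0.581, -0.001], [0.0, -0.003, -1.0]]
contact_force: [-6.1, -2.9, 4.2]
gripper_width: 0.274
[ 1.18538494 -6.61447101 -4.18291564] [0.57193259 0.15697199 0.07443523]
```

```bash
python3 -m handwheel '[0,0.0003,0,0,0,0,0,0.0006,0,0,0,0,0,0.0008,0,0,0,0,0,0.0008,0,0,0,0]'
python3 -c "
from h import *
s=env.observe();R=np.array(s['tool_rot']);print(R.T@s['contact_force'],s['ee_pos'],s['torque'])"
```

```text
time_s: 11.0
ee_pos: [0.572, 0.1571, 0.0744]
tool_rot: [[-0.581, 0.814, -0.004], [0.814, 0.581, -0.002], [0.0, -0.004, -1.0]]
contact_force: [-8.0, -3.5, 4.2]
gripper_width: 0.269
[ 1.84466668 -8.56422764 -4.20782611] [0.57203005 0.15710156 0.07440641] [-0.90202154  1.62403606  0.00545761]
```

```bash
python3 -m handwheel '[0,0.0003,0,0,0,0,0,0.0006,0,0,0,0,0,0.0006,0,0,0,0]'
python3 -c "
from h import *
s=env.observe();R=np.array(s['tool_rot']);print(R.T@s['contact_force'],s['ee_pos'],s['torque'])
cv2.imwrite('pics/w7.png',cv2.resize(env.get_image('wrist')[180:360,180:400,::-1],None,fx=3,fy=3))"
```

```text
time_s: 11.38
ee_pos: [0.5721, 0.1572, 0.0744]
tool_rot: [[-0.581, 0.814, -0.005], [0.814, 0.581, -0.003], [0.0, -0.005, -1.0]]
contact_force: [-9.2, -4.3, 5.4]
gripper_width: 0.271
[  1.85842296 -10.03532508  -5.37364052] [0.57210505 0.15716582 0.0743949 ] [-0.9898772   1.78272239 -0.04985573]
```

View pics/w7.png

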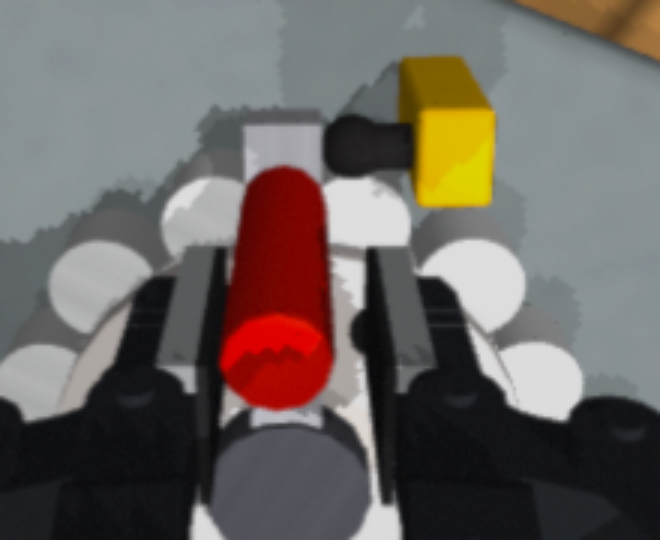

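```bash
python3 -m handwheel '[0,0.0003,0,0,0,0,0,0.0004,0,0,0,0,0,0.0004,0,0,0,0,0,0.0004,0,0,0,0,0,0.0004,0,0,0,0,0,0.0004,0,0,0,0,0,0.0004,0,0,0,0,0,0.0004,0,0,0,0]'
python3 -c "
from h import *
for i in range(4):
  s=env.observe();R=np.array(s['tool_rot']);print(R.T@s['contact_force'],s['ee_pos'],s['torque']); env.get_image('side')"
```

```text
time_s: 12.42
ee_pos: [0.5721, 0.1572, 0.0744]
tool_rot: [[-0.581, 0.814, -0.005], [0.814, 0.581, -0.003], [0.0, -0.006, -1.0]]
contact_force: [-9.0, -4.3, 6.3]
gripper_width: 0.27
[ 1.69178116 -9.83668169 -6.28596086] [0.57213244 0.15719822 0.07436849] [-1.05174012  1.93030786 -0.01661396]
[  1.48545433 -10.50853578  -5.52661739] [0.57215989 0.15721154 0.0743887 ] [-1.06824245  1.91094469 -0.04032541]
[  1.34635479 -10.94921513  -5.53268816] [0.57215302 0.15722822 0.07437535] [-1.06530103  1.95637025 -0.09292172]
[  1.99385208 -10.93884784  -5.32378515] [0.57214626 0.15721483 0.07436465] [-1.05501314  1.96579971 -0.02985315]
```

```bash
python3 -m handwheel '[0,-0.001,0,0,0,0,0,-0.0025,0,0,0,-1,0,-0.004,0,0,0,-2,-0.0001,-0.0055,0,0,0,-3,-0.0003,-0.0075,0,0,0,-4,-0.0004,-0.0095,0,0,0,-5,-0.0005,-0.0115,0,0,0,-6,-0.0006,-0.0135,0,0,0,-7,-0.0007,-0.015,0,0,0,-8,-0.0007,-0.015,0,0,0,-8,-0.0007,-0.015,0,0,0,-8,-0.0007,-0.015,0,0,0,-8]'
python3 -c "
from h import *
s=env.observe();R=np.array(s['tool_rot']);print(R.T@s['contact_force'],s['ee_pos'],s['torque'])
cv2.imwrite('pics/w8.png',cv2.resize(env.get_image('wrist')[180:360,180:400,::-1],None,fx=3,fy=3))"
```

```text
time_s: 14.12
ee_pos: [0.5631, 0.1495, 0.0746]
tool_rot: [[-0.689, 0.725, 0.0], [0.725, 0.689, 0.0], [-0.0, 0.0, -1.0]]
contact_force: [0.2, -0.1, -1.2]
gripper_width: 0.268
[-0.22655204  0.06175175  1.22887832] [0.56305272 0.1495271  0.07455945] [-0.00501208 -0.01859822 -0.02855542]
```

View pics/w8.png

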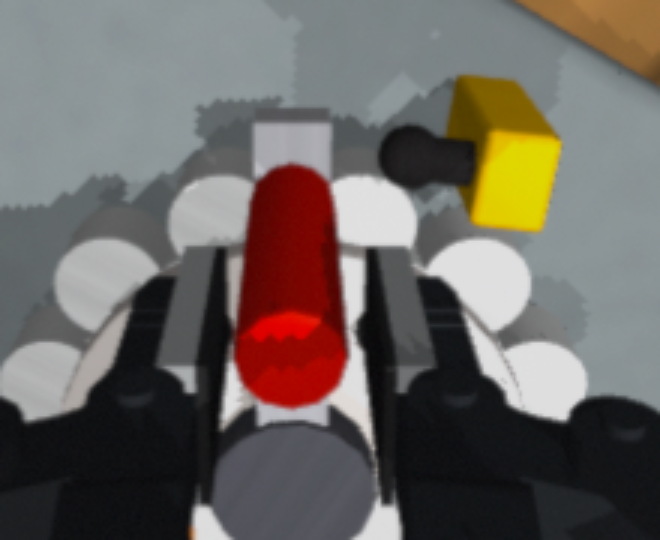

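```bash
python3 -m handwheel '[-0.0002,-0.0052,0,0,0,-4,-0.0007,-0.0104,0,0,0,-8,-0.0012,-0.0136,0,0,0,-10.5,-0.0018,-0.0168,0,0,0,-13,-0.0026,-0.0194,0,0,0,-15,-0.0037,-0.0232,0,0,0,-18,-0.0045,-0.0257,0,0,0,-20,-0.0055,-0.0281,0,0,0,-22,-0.0065,-0.0305,0,0,0,-24,-0.0076,-0.0329,0,0,0,-26,-0.0088,-0.0352,0,0,0,-28,-0.01,-0.0375,0,0,0,-30]'
python3 -m handwheel '[0,0,0,0,0,0,0,0,0,0,0,0,0,0,0,0,0,0,0,0,0,0,0,0]'
python3 -c "
from h import *
s=env.observe();R=np.array(s['tool_rot']);print(R.T@s['contact_force'],s['ee_pos'],s['torque'])
cv2.imwrite('pics/w9.png',env.get_image('wrist')[:,:,::-1])"
```

```text
time_s: 15.68
ee_pos: [0.5426, 0.1162, 0.0745]
tool_rot: [[-0.959, 0.282, -0.0], [0.282, 0.959, -0.0], [0.0, -0.0, -1.0]]
contact_force: [-0.4, -0.4, -0.2]
gripper_width: 0.268
time_s: 16.18
ee_pos: [0.5426, 0.1164, 0.0745]
tool_rot: [[-0.959, 0.283, -0.0], [0.283, 0.959, 0.0], [0.0, 0.0, -1.0]]
contact_force: [-0.0, -1.0, 0.4]
gripper_width: 0.273
[-0.28077888 -0.98896801 -0.40342191] [0.54264133 0.1164325  0.07451652] [-0.03107704  0.02189614  0.02898257]
```

View pics/w9.png

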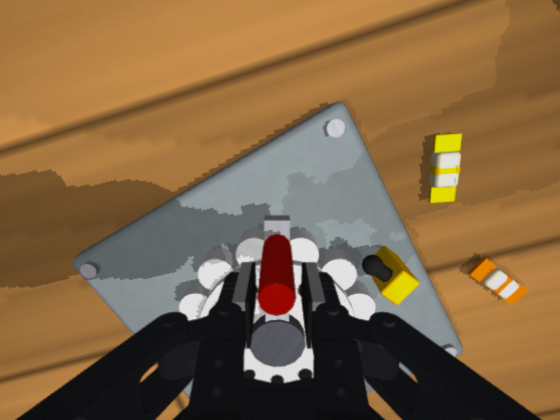

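Click 1: the post (277,290) stands centred and free between the fingers. Next clicks, the same way.

```bash
python3 -m handwheel '[-0.0002,-0.0052,0,0,0,-4,-0.0007,-0.0104,0,0,0,-8,-0.0012,-0.0136,0,0,0,-10.5,-0.0018,-0.0168,0,0,0,-13,-0.0026,-0.0194,0,0,0,-15,-0.0037,-0.0232,0,0,0,-18,-0.0045,-0.0257,0,0,0,-20,-0.0055,-0.0281,0,0,0,-22,-0.0065,-0.0305,0,0,0,-24,-0.0076,-0.0329,0,0,0,-26,-0.0088,-0.0352,0,0,0,-28,-0.01,-0.0375,0,0,0,-30]'
python3 -m handwheel '[0,0,0,0,0,0,0,0,0,0,0,0,0,0,0,0,0,0,0,0,0,0,0,0]'
python3 -c "
from h import *
s=env.observe();R=np.array(s['tool_rot']);print(R.T@s['contact_force'],s['ee_pos'],s['torque'])
cv2.imwrite('pics/w10.png',env.get_image('wrist')[:,:,::-1])"
```

```text
time_s: 17.73
ee_pos: [0.5417, 0.0774, 0.0745]
tool_rot: [[-0.972, -0.235, 0.0], [-0.235, 0.972, -0.0], [-0.0, -0.0, -1.0]]
contact_force: [-0.3, 0.1, 0.0]
gripper_width: 0.268
time_s: 18.23
ee_pos: [0.5416, 0.0776, 0.0745]
tool_rot: [[-0.972, -0.234, 0.0], [-0.234, 0.972, 0.0], [-0.0, 0.0, -1.0]]
contact_force: [0.3, 0.3, -0.3]
gripper_width: 0.269
[-0.33986816  0.24970201  0.32859917] [0.54159523 0.07763483 0.07453068] [0.01749844 0.01420613 0.04638668]
```

View pics/w10.png

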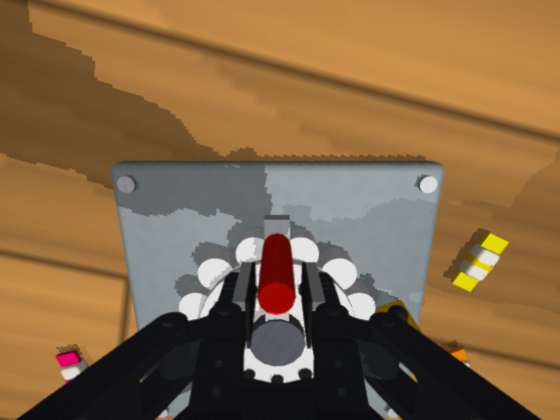

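Click 2: post centred at (277,290), force near zero.

```bash
python3 -m handwheel '[-0.0002,-0.0052,0,0,0,-4,-0.0007,-0.0104,0,0,0,-8,-0.0012,-0.0136,0,0,0,-10.5,-0.0018,-0.0168,0,0,0,-13,-0.0026,-0.0194,0,0,0,-15,-0.0037,-0.0232,0,0,0,-18,-0.0045,-0.0257,0,0,0,-20,-0.0055,-0.0281,0,0,0,-22,-0.0065,-0.0305,0,0,0,-24,-0.0076,-0.0329,0,0,0,-26,-0.0088,-0.0352,0,0,0,-28,-0.01,-0.0375,0,0,0,-30]'
python3 -m handwheel '[0,0,0,0,0,0,0,0,0,0,0,0,0,0,0,0,0,0,0,0,0,0,0,0]'
python3 -c "
from h import *
s=env.observe();R=np.array(s['tool_rot']);print(R.T@s['contact_force'],s['ee_pos'],s['torque'])
cv2.imwrite('pics/w11.png',env.get_image('wrist')[:,:,::-1])"
```

```text
time_s: 19.77
ee_pos: [0.5602, 0.0433, 0.0745]
tool_rot: [[-0.724, -0.69, 0.0], [-0.69, 0.724, -0.0], [-0.0, -0.0, -1.0]]
contact_force: [0.0, -0.8, -0.2]
gripper_width: 0.267
time_s: 20.27
ee_pos: [0.5601, 0.0435, 0.0745]
tool_rot: [[-0.725, -0.689, 0.0], [-0.689, 0.725, 0.0], [-0.0, -0.0, -1.0]]
contact_force: [-0.8, 0.9, 0.3]
gripper_width: 0.267
[-0.07589981  1.22565081 -0.32227001] [0.56006431 0.04351344 0.07454347] [-0.05854594 -0.00366123 -0.01715146]
```

View pics/w11.png

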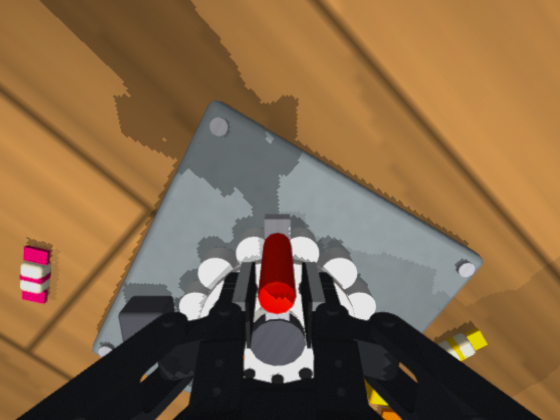

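Click 3 reached: post centred at (277,290). Fourth click.

```bash
python3 -m handwheel '[-0.0002,-0.0052,0,0,0,-4,-0.0007,-0.0104,0,0,0,-8,-0.0012,-0.0136,0,0,0,-10.5,-0.0018,-0.0168,0,0,0,-13,-0.0026,-0.0194,0,0,0,-15,-0.0037,-0.0232,0,0,0,-18,-0.0045,-0.0257,0,0,0,-20,-0.0055,-0.0281,0,0,0,-22,-0.0065,-0.0305,0,0,0,-24,-0.0076,-0.0329,0,0,0,-26,-0.0088,-0.0352,0,0,0,-28,-0.01,-0.0375,0,0,0,-30]'
python3 -m handwheel '[0,0,0,0,0,0,0,0,0,0,0,0,0,0,0,0,0,0,0,0,0,0,0,0]'
python3 -c "
from h import *
s=env.observe();R=np.array(s['tool_rot']);print(R.T@s['contact_force'],s['ee_pos'],s['torque'],s['joint_pos'])
cv2.imwrite('pics/w12.png',env.get_image('wrist')[:,:,::-1])"
```

```text
time_s: 21.82
ee_pos: [0.5928, 0.0232, 0.0744]
tool_rot: [[-0.281, -0.96, -0.001], [-0.96, 0.281, 0.0], [0.0, 0.001, -1.0]]
contact_force: [-0.1, 0.8, 0.0]
gripper_width: 0.27
time_s: 22.32
ee_pos: [0.5931, 0.0232, 0.0745]
tool_rot: [[-0.283, -0.959, -0.0], [-0.959, 0.283, 0.0], [0.0, 0.0, -1.0]]
contact_force: [0.2, 0.2, 0.2]
gripper_width: 0.268
[-0.24753513 -0.17671154 -0.23668847] [0.59308428 0.02319882 0.0745471 ] [ 0.08910239 -0.02229289  0.05360544] [-4.23185233e+00  1.35346615e+01  2.49959573e+00  7.89685604e+01
  1.37228803e-04 -7.77781549e+01]
```

View pics/w12.png

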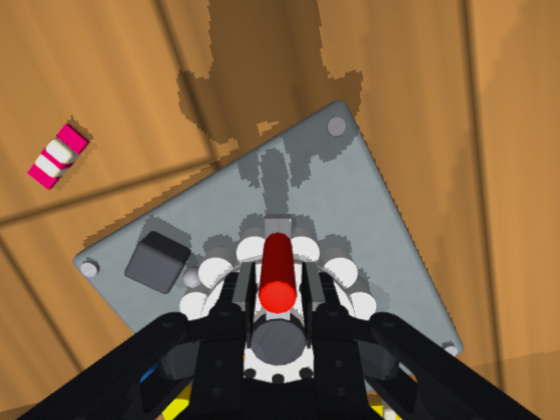

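```bash
python3 -m handwheel '[0,0,-0.01,0,0,0,0,0,-0.025,0,0,0,0,0,-0.04,0,0,0,0,0,-0.055,0,0,0,0,0,-0.07,0,0,0,0,0,-0.08,0,0,0,0,0,-0.08,0,0,0]'
python3 -m handwheel '[-0.015,-0.008,0,0,0,0,-0.03,-0.016,0,0,0,0,-0.045,-0.025,0,0,0,0,-0.06,-0.034,0,0,0,0,-0.075,-0.043,0,0,0,0,-0.09,-0.052,0,0,0,0,-0.105,-0.06,0,0,0,0,-0.112,-0.0643,0,0,0,0,-0.112,-0.0643,0,0,0,0,-0.112,-0.0643,0,0,0,0]' 0
python3 -c "
from h import *
s=env.observe();R=np.array(s['tool_rot']);print(R.T@s['contact_force'],s['ee_pos'],s['torque'],s['joint_pos'])
cv2.imwrite('pics/w13.png',env.get_image('wrist')[:,:,::-1])
cv2.imwrite('pics/s13.png',cv2.resize(env.get_image('side')[160:280,180:340,::-1],None,fx=5,fy=5,interpolation=2))
cv2.imwrite('pics/t13.png',cv2.resize(env.get_image('top')[130:250,165:325,::-1],None,fx=5,fy=5,interpolation=2))"
```

```text
time_s: 23.25
ee_pos: [0.5939, 0.0231, 0.1558]
tool_rot: [[-0.283, -0.959, 0.002], [-0.959, 0.283, -0.0], [-0.0, -0.002, -1.0]]
contact_force: [0.5, 0.2, -0.3]
gripper_width: 0.269
time_s: 24.5
ee_pos: [0.6862, 0.1119, 0.1543]
tool_rot: [[-0.284, -0.959, -0.001], [-0.959, 0.284, -0.0], [0.0, 0.001, -1.0]]
contact_force: [0.2, -0.2, 0.6]
gripper_width: -0.002
[ 0.12351589 -0.24639571 -0.59501231] [0.68616156 0.11191712 0.15434149] [-0.02368883 -0.02993212 -0.01301398] [ 3.74812875e+00  2.92792668e+01  3.17552974e+01  9.25199915e+01
 -1.30120742e-02 -6.97779601e+01]
```

View pics/w13.png

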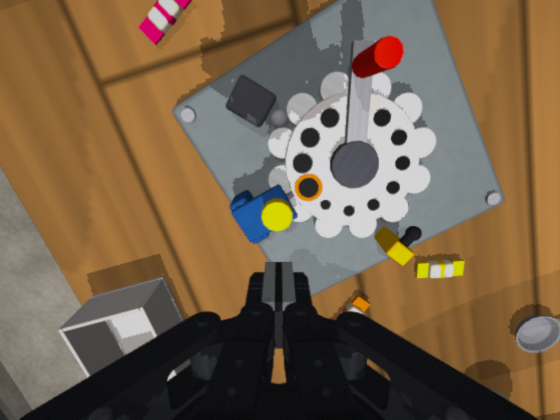

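View pics/s13.png

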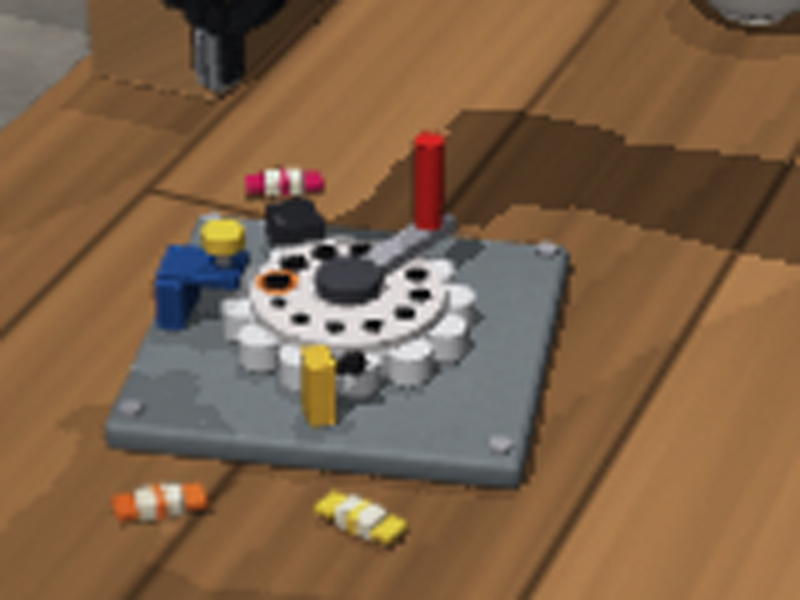

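```bash
python3 -c "
from h import *
s=env.observe()
print(onz('wrist',(277,216),.082,s),onz('wrist',(355,165),.06,s),onz('wrist',(389,51),.118,s))"
```

```text
[0.68635519 0.11096737 0.082     ] [0.61393759 0.0937137  0.06      ] [0.59230624 0.02134529 0.118     ]
```

```bash
python3 -m handwheel '[0,0,0.015,0,0,0,0,0,0.03,0,0,0,0,0,0.045,0,0,0,0,0,0.058,0,0,0,0,0,0.065,0,0,0,0,0,0.068,0,0,0,0,0,0.071,0,0,0,0,0,0.074,0,0,0,0,0,0.077,0,0,0,0,0,0.08,0,0,0,0,0,0.083,0,0,0,0,0,0.085,0,0,0]'
python3 -m handwheel '[0,0,0.001,0,0,0,0,0,0.0015,0,0,0]'
```

```text
time_s: 26.15
ee_pos: [0.6865, 0.1123, 0.0692]
tool_rot: [[-0.283, -0.959, -0.0], [-0.959, 0.283, -0.0], [0.0, 0.0, -1.0]]
contact_force: [-0.5, -0.0, -0.1]
gripper_width: 0.001
time_s: 26.4
ee_pos: [0.6866, 0.1123, 0.068]
tool_rot: [[-0.283, -0.959, 0.0], [-0.959, 0.283, -0.0], [0.0, -0.0, -1.0]]
contact_force: [-0.3, -0.3, -0.0]
gripper_width: 0.0
```

```bash
python3 -c "
from h import *
cv2.imwrite('pics/w14.png',env.get_image('wrist')[:,:,::-1])
cv2.imwrite('pics/s14.png',cv2.resize(env.get_image('side')[160:280,180:340,::-1],None,fx=5,fy=5,interpolation=2))"
```

```text
(no output)
```

View pics/w14.png

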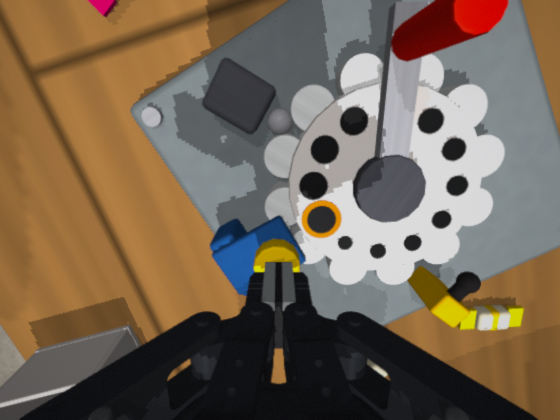

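View pics/s14.png

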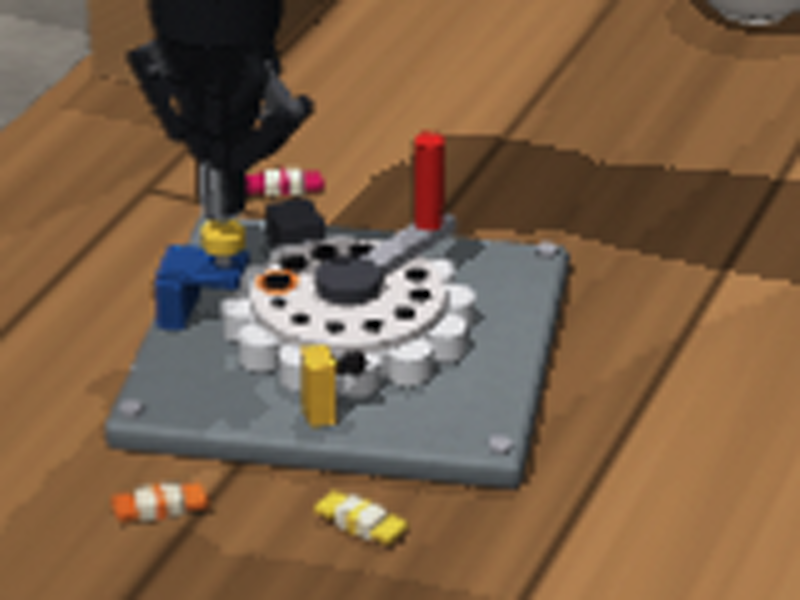

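```bash
python3 -c "
from h import *
s=env.observe();print(s['ee_pos'],s['contact_force'])
for z in(.068,.082):
  P=(.6866,.1123,z);p=proj('side',P);print(z,'wrist',proj('wrist',P,s),'side zoom',(p-[180,160])*5)
im=cv2.imread('pics/w14.png')[220:340,210:350];cv2.imwrite('pics/w14z.png',cv2.resize(im,None,fx=5,fy=5,interpolation=2))
"
```

```text
[0.68662858 0.11230859 0.06805827] [ 0.11109962 -0.88796931 -0.97253381]
0.068 wrist [277.03056599 257.65784358] side zoom [223.67750861 245.36459327]
0.082 wrist [276.93772289 269.2714972 ] side zoom [223.00957881 225.1227225 ]
```

View pics/w14z.png

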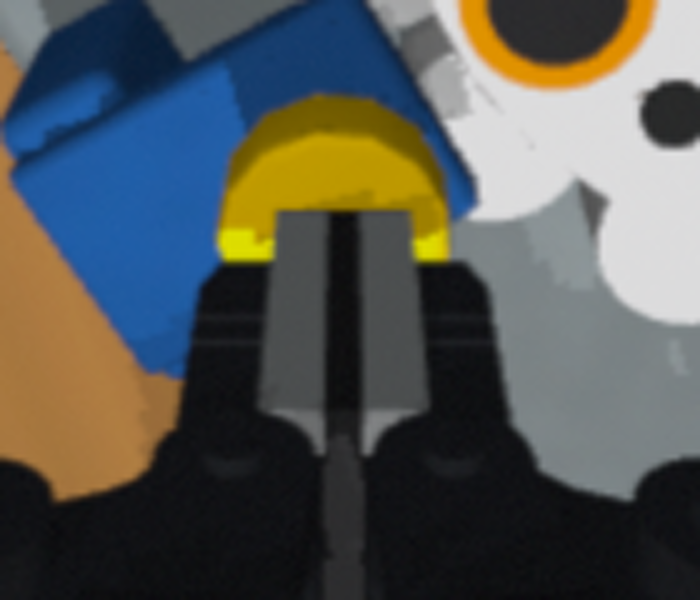

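```bash
python3 -c "
from h import *
s=env.observe();R=s['tool_rot']
for zt in(0,-.005,-.01,-.015,-.02): print(zt,proj('wrist',s['ee_pos']+R@[.011,0,zt],s),proj('wrist',s['ee_pos']+R@[.0,0,zt],s))"
python3 -m handwheel '[0,0,0.0015,0,0,0,0,0,0.003,0,0,0]'
python3 -m handwheel '[0,0,0.0015,0,0,0,0,0,0.003,0,0,0]'
```

```text
0 [276.96136917 240.31362572] [276.98735999 257.72808918]
-0.005 [276.92822201 243.87305829] [276.95551746 261.68057341]
-0.01 [276.89323058 247.63010287] [276.92193573 265.84840595]
-0.015 [276.85623607 251.601736  ] [276.88646776 270.24974747]
-0.02 [276.81706088 255.80694232] [276.8489494  274.90486793]
time_s: 26.75
ee_pos: [0.6867, 0.1123, 0.065]
tool_rot: [[-0.283, -0.959, 0.0], [-0.959, 0.283, 0.0], [-0.0, -0.0, -1.0]]
contact_force: [0.2, 0.4, -0.1]
gripper_width: 0.001
time_s: 27.0
ee_pos: [0.6865, 0.1123, 0.0618]
tool_rot: [[-0.283, -0.959, -0.0], [-0.959, 0.283, -0.0], [0.0, 0.0, -1.0]]
contact_force: [-0.2, -0.6, 0.3]
gripper_width: -0.005
```

```bash
python3 -c "
from h import *
s=env.observe();print(s['ee_pos'],s['contact_force'],s['joint_pos'])
cv2.imwrite('pics/w15.png',cv2.resize(env.get_image('wrist')[220:340,210:350,::-1],None,fx=5,fy=5,interpolation=2))
cv2.imwrite('pics/s15.png',cv2.resize(env.get_image('side')[160:240,190:270,::-1],None,fx=7,fy=7,interpolation=2))"
```

```text
[0.68652643 0.11231219 0.06183381] [-0.20833322 -0.57836987  0.25260309] [ 3.77309974e+00  2.93571299e+01  2.13398108e+01  8.19905882e+01
 -1.42195513e-03 -6.97700539e+01]
```

View pics/w15.png

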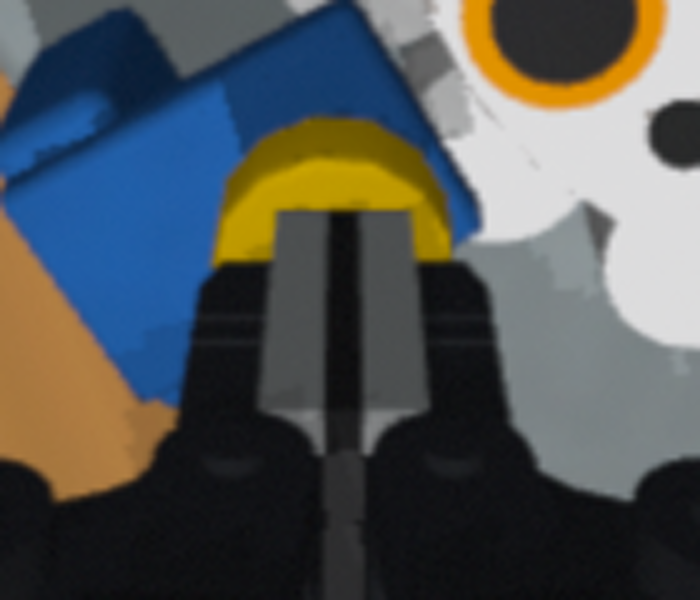

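View pics/s15.png

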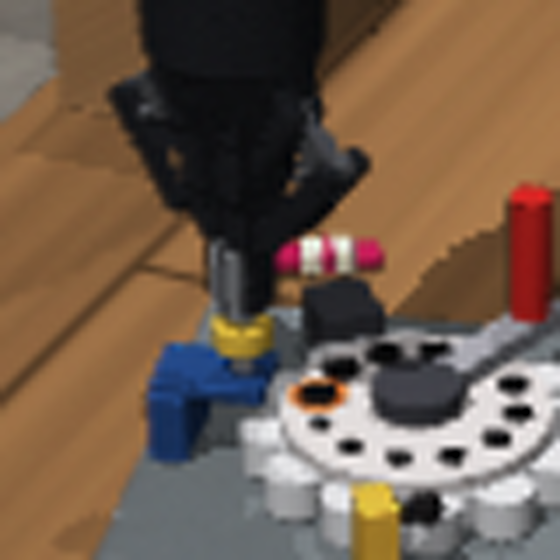

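```bash
python3 -m handwheel '[0,0,0.001,0,0,0,0,0,0.002,0,0,0]'
python3 -m handwheel '[0,0,0.001,0,0,0,0,0,0.002,0,0,0]'
python3 -m handwheel '[0,0,0.001,0,0,0,0,0,0.002,0,0,0]'
```

```text
time_s: 27.35
ee_pos: [0.6866, 0.1123, 0.06]
tool_rot: [[-0.283, -0.959, 0.0], [-0.959, 0.283, 0.0], [-0.0, -0.0, -1.0]]
contact_force: [0.2, -0.2, -0.1]
gripper_width: 0.002
time_s: 27.6
ee_pos: [0.6866, 0.1124, 0.0583]
tool_rot: [[-0.283, -0.959, 0.0], [-0.959, 0.283, 0.0], [-0.0, -0.0, -1.0]]
contact_force: [-0.9, -0.4, 3.6]
gripper_width: -0.003
time_s: 27.85
ee_pos: [0.6867, 0.1123, 0.0568]
tool_rot: [[-0.283, -0.959, 0.001], [-0.959, 0.283, 0.0], [-0.0, -0.001, -1.0]]
contact_force: [-0.4, -0.8, 4.3]
gripper_width: -0.001
```

```bash
python3 -m handwheel '[0,0,0.001,0,0,0,0,0,0.002,0,0,0,0,0,0.003,0,0,0,0,0,0.004,0,0,0,0,0,0.005,0,0,0,0,0,0.006,0,0,0,0,0,0.007,0,0,0,0,0,0.008,0,0,0,0,0,0.009,0,0,0,0,0,0.01,0,0,0]'
python3 -m handwheel '[0,0,0.001,0,0,0,0,0,0.0015,0,0,0]'
```

```text
time_s: 29.1
ee_pos: [0.6866, 0.1123, 0.046]
tool_rot: [[-0.283, -0.959, 0.0], [-0.959, 0.283, 0.0], [-0.0, -0.0, -1.0]]
contact_force: [-0.6, -0.3, 3.6]
gripper_width: 0.003
time_s: 29.35
ee_pos: [0.6867, 0.1123, 0.0444]
tool_rot: [[-0.283, -0.959, 0.0], [-0.959, 0.283, 0.0], [-0.0, -0.0, -1.0]]
contact_force: [-1.4, -0.2, 4.2]
gripper_width: -0.002
```

```bash
python3 -m handwheel '[0,0,0.001,0,0,0,0,0,0.001,0,0,0]'
python3 -m handwheel '[0,0,0.001,0,0,0,0,0,0.001,0,0,0]'
python3 -c "
from h import *
cv2.imwrite('pics/s16.png',cv2.resize(env.get_image('side')[160:240,190:270,::-1],None,fx=7,fy=7,interpolation=2))"
```

```text
time_s: 29.6
ee_pos: [0.6867, 0.1123, 0.0443]
tool_rot: [[-0.283, -0.959, 0.001], [-0.959, 0.283, -0.0], [-0.0, -0.001, -1.0]]
contact_force: [-2.1, -0.6, 5.5]
gripper_width: -0.002
time_s: 29.85
ee_pos: [0.6868, 0.1123, 0.0443]
tool_rot: [[-0.283, -0.959, 0.001], [-0.959, 0.283, -0.0], [-0.0, -0.001, -1.0]]
contact_force: [-3.2, -0.2, 8.9]
gripper_width: 0.002
```

View pics/s16.png

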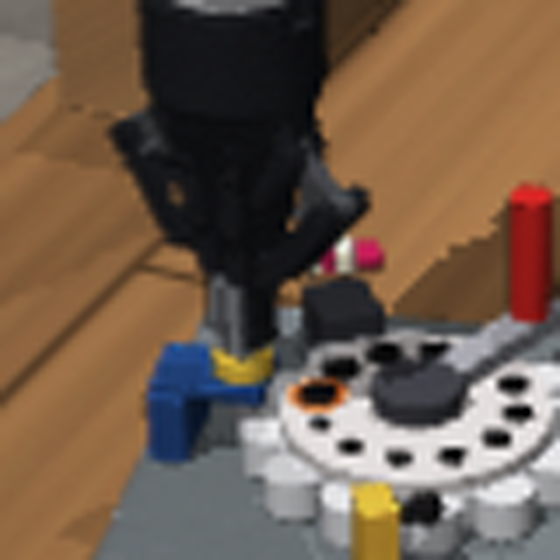

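```bash
python3 -m handwheel '[0,0,0.001,0,0,0,0,0,0.002,0,0,0,0,0,0.002,0,0,0]'
python3 -m handwheel '[0,0,-0.005,0,0,0,0,0,-0.02,0,0,0,0,0,-0.04,0,0,0,0,0,-0.06,0,0,0,0,0,-0.08,0,0,0,0,0,-0.1,0,0,0,0,0,-0.12,0,0,0,0,0,-0.14,0,0,0,0,0,-0.14,0,0,0,0,0,-0.14,0,0,0]'
python3 -c "
from h import *
s=env.observe();print(s['ee_pos'],s['contact_force'])
w=env.get_image('wrist');cv2.imwrite('pics/w17.png',w[:,:,::-1])
cv2.imwrite('pics/s17.png',cv2.resize(env.get_image('side')[160:280,180:340,::-1],None,fx=5,fy=5,interpolation=2))"
```

```text
time_s: 30.28
ee_pos: [0.6869, 0.1123, 0.0442]
tool_rot: [[-0.283, -0.959, 0.002], [-0.959, 0.283, -0.0], [-0.001, -0.002, -1.0]]
contact_force: [-5.7, -0.9, 13.4]
gripper_width: 0.001
time_s: 31.52
ee_pos: [0.6864, 0.1123, 0.1795]
tool_rot: [[-0.283, -0.959, -0.001], [-0.959, 0.283, -0.0], [0.0, 0.001, -1.0]]
contact_force: [0.5, -0.4, -0.9]
gripper_width: -0.004
[0.68642049 0.11233418 0.17952683] [ 0.4812721  -0.43868955 -0.91434215]
```

View pics/s17.png

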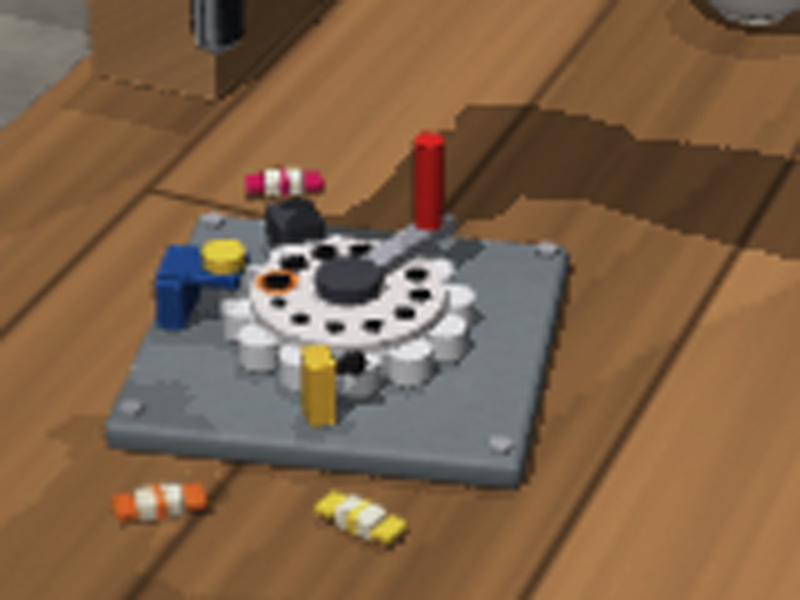

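View pics/w17.png

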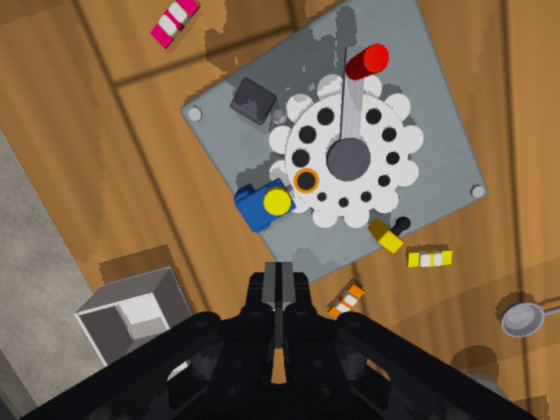

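```bash
python3 -c "
from bench import env
print(env.finish_job())"
```

```text
the job is handed in; nothing more can be done
None
```

The selector is set and the job is handed in; no verdict was reported.

- **Stop:** I caged the red post loosely between the fingers and turned the turret clockwise from its starting click (1.047) to the stop. I held the post at about 10–11 N for over 1 s, aiming for 11 N. The force at the pad itself is not measured directly; I estimate about 6 N.
- **Clicks:** I went back exactly four clicks. At each one I let the turret settle, and it stood centred and free in the open cage with almost no force on the tool.
- **Lock pin:** The fingers met the pin about 23 mm lower in reported TCP height than its 82 mm top implies. I went down slowly on force instead. It took about 4 N over roughly 14 mm of travel, then bottomed out, with the force rising to 13 N without further movement.
- **Last checks:** After retreating, the pin head stands low on its bracket, with the orange-ringed aperture beside it and the arm at the fourth click. The three sweets look unmoved in the side view. I did not re-measure the jar, tape, bowl and scoop, but never worked near them. The robot is clear, with the TCP reading 0.18 m, and the force on the tool is about 1 N, close to sensor noise. It finished at about 32 s of the 72 s allowed.

The 23 mm height difference is the one check that disagreed, and I did not find its cause.

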